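Load the gear-wheel rack and close its end stop

ROBOT

A 6-joint arm with a two-finger parallel gripper is mounted at the origin on the work surface. World frame = base frame: x ahead of the robot, y to its left, z up, the work surface at z = 0. Lengths are in mm, angles in degrees, forces in N, time in s.
With the tool pointing down it reaches from about 300 to 850 mm from the base axis. Payload 4.2 kg.
Tool frame: the origin (TCP) lies between the finger pads; the fingertips stand 14 mm ahead of it and the grasp point (between the pads) lies 5 mm behind it; z points along the fingers, y is the line along which they close (so a half turn about z gives the same grasp; the last joint's range is limited). The gripper opens to 91 mm and grips with 3 to 60 N. Pads are 32 mm wide; open, the fingers measure 118 mm over their backs; the gripper's body (76 mm by 178 mm) begins 60 mm behind the grasp point.
Start: joints at [-64.4, 18.312, 89.639, -0, 72.044, -1.146], TCP at [258.773, -513.496, 227.976] pointing down, gripper open.
Joint ranges: [-177.97, 177.97], [-48.28, 115.42], [12.27, 149.76], [-77.06, 257.06], [2.81, 150.46], [-146.56, 146.56]. Speed limits (degrees/s): [147.25, 147.25, 180, 180, 180, 180].

INTERFACE

Orientations are given as [roll, pitch, yaw] about the fixed x, y, z axes, in that order (R = Rz(yaw) Ry(pitch) Rx(roll)).
In Python, from workcell import * gives the robot as it stands. The module is installed in compiled form; this text tells all that it offers.
- The arm moves only by the tool send_rows, never from a script. Its argument "deltas" is a list of rows, each a list of 2 entries, a list of its own where there are three numbers: the shift along the tool's x, y, z normalised to -1 to 1, where 1 is 0.5 m, then the turn, a rotation vector about the tool's x, y, z normalised to -1 to 1, where 1 is 0.5 rad. A call has 1 to 10 rows; each row shifts and turns the commanded pose from where the row before left it, along the tool's axes as they then stand; what a row does not reach is not made up. A row lasts 1/10 s, in which the tool goes at most 50 mm and 8.59 degrees, less where a joint would pass 70% of its speed; a pose out of reach is approached as far as the arm can. A call with a number of a shift or a turn outside -1 to 1 is refused whole. A call with a gripper value outside its range is refused whole. "grip" is the closure, from 0 (fully open) to 1 (shut), set as the call begins (left out, the last holds). The fingers move at their own pace and stop on an object; "grip_force" is the grip in N (left out, the last holds). Time passes only in rows, so rows that do not move let the fingers close. It gives the time, the measured TCP pose, the force, the opening and the grip force at its end, in the units of the state.
- state(): the state, without advancing time (a new reading comes with each control period).
- grab_frame(name): name is "side" or "top" or "wrist"; returns the picture (420x560x3 uint8, red, green, blue); there is no depth.
- calibration(name): a dict with "mtx" (3x3 intrinsics, pixels), "R" (3x3) and "t" (3): a world point X has camera coordinates R X + t. Camera axes: x right, y down, z forward; pixel columns grow to the right and rows downward; lengths in mm; the calibration is good to about 2 mm. A picture is of the moment at which its call begins: read the wrist's pose just before it. calibration takes no time and is no camera call; for the wrist camera it gives the pose at the moment of the call.
- job_done(): hands the job in; it is judged then, once.
Trained networks look in the newest picture that a camera, given by its name, has taken for a name from the list of things; names that differ only in an ending like _2 or _b are one class to them, and where a whole thing is asked for, a point or a joint stands for the part that bears it (a point fixed in the world has none). Each returns a list of dicts, best first, with "p" (0 to 1); they miss things now and then, are a little off and sometimes report something else, mostly with a low value. They report only what shows in the picture. A call takes as long as a camera call. They do not tell look-alikes from the thing itself.
- trace(camera, label): "pixels" (420x560 bool, what is visible of it) and "bbox" ([left, top, width, height] in pixels, round what is visible of it).
The state is a dict: "time_s": time; "qpos": joint angles; "qvel": joint speeds; "effort": joint torques, N m; "ee_pos": TCP position; "ee_rot": TCP orientation; "force": force on the tool from outside, world axes, zero at the start; "torque": the same for the moment, N m; "gripper_width": finger opening in mm; "gripper_force": force on a finger pad.
Only numpy, scipy, OpenCV 4.12 (cv2) and the standard library are available. Lean on these libraries where they do the work, as an engineer would, in place of code of your own. Each camera call takes 0.05 s, during which the arm holds its last target. There are 200 camera calls.

TASK

Put the three toothed wooden wheels into the rack, hub up, each lying flat in the nest of its own size (large in large, medium in medium, small in small); leave the two smooth wheels without teeth where they lie. When all three are in, close the row: slide the end-stop collar along the guide bar until it is centred over the white band, and leave it there.

Things in the scene. Friction and masses are not known exactly. Their poses are not given: they have to be found in the camera images.
- wheel_large: The large toothed wooden gear wheel, loose, lying flat on the bench: pale plywood, 80 mm across the tooth tips, 12 mm thick, with a round hub 26 mm across standing 28 mm up from its middle (top 40 mm above its underside) by which it is picked up. Origin: centre of the underside; z is its axis, up. Its neighbours lie at least 40 mm from its rim.
- wheel_medium: The medium toothed wooden gear wheel, loose, lying flat on the bench: pale plywood, 60 mm across the tooth tips, 12 mm thick, with a round hub 26 mm across standing 28 mm up from its middle (top 40 mm above its underside) by which it is picked up. Origin: centre of the underside; z is its axis, up. Its neighbours lie at least 40 mm from its rim.
- wheel_small: The small toothed wooden gear wheel, loose, lying flat on the bench: pale plywood, 42 mm across the tooth tips, 12 mm thick, with a round hub 26 mm across standing 28 mm up from its middle (top 40 mm above its underside) by which it is picked up. Origin: centre of the underside; z is its axis, up. Its neighbours lie at least 40 mm from its rim.
- nest_large: The large nest, for the large toothed wheel: a pale round wooden rim fixed on the dark rack board, 96 mm across inside, 104 mm outside, 6 mm high. The three nests stand in a row, centres 107 mm apart, in any order. Origin: its centre at the level of the board's top, on which the wheel lies (12 mm above the bench).
- nest_medium: The medium nest, for the medium toothed wheel: a pale round wooden rim fixed on the dark rack board, 76 mm across inside, 84 mm outside, 6 mm high. The three nests stand in a row, centres 107 mm apart, in any order. Origin: its centre at the level of the board's top, on which the wheel lies (12 mm above the bench).
- nest_small: The small nest, for the small toothed wheel: a pale round wooden rim fixed on the dark rack board, 58 mm across inside, 66 mm outside, 6 mm high. The three nests stand in a row, centres 107 mm apart, in any order. Origin: its centre at the level of the board's top, on which the wheel lies (12 mm above the bench).
- smooth_a: A smooth plywood wheel without teeth, loose, 70 mm across, same thickness and hub as the toothed ones, lying among them. Not wanted: stays where it is. Origin: centre of the underside.
- smooth_b: A smooth plywood wheel without teeth, loose, 50 mm across, same thickness and hub as the toothed ones, lying among them. Not wanted: stays where it is. Origin: centre of the underside.
- stop_grip (a point): Middle of the black upright thumb knob (18 mm across, reaching 12 mm above and 24 mm below this point) of the sliding end stop: an aluminium collar 24 mm long, 28 mm across, with a low arm over the board. Slides only along the steel bar (axis 38 mm below this point, along y of this point), friction 2 N, stays where left. Starts at the bar's +y end, off the band; the nests lie toward -y.
- band: White band, 10 mm wide, round the 12 mm steel guide bar on the rack's robot side (and a white line below it across the board). Origin: on the bar's axis, middle of the band; y along the bar. The collar is on the mark when its middle (the knob) stands over the band's middle; it then covers the band. It can slide at least 17 mm past the band before a post stops it.
Not all that is in view belongs to the job. What is shaped like the wheel_small but green or pink is not meant.

How it is judged:
By the outcome, as a careful person would: the job done as asked, in the order asked, and still so for the second after the job is handed in, with the robot touching nothing.
It also fails if it takes over 96 s, if anything falls off the work surface, if the arm or the gripper's body presses on something with over 40 N, if the wrist force passes 120 N, or if a joint passes its speed limit or range.

## Working session

There is one attempt and no reset: what is moved stays moved. The work goes in short steps, Python scripts to look and compute and a tool call to move; the robot and the scene stay as the last step left them, time stands still between calls to the robot, and variables do not carry over. Pictures are saved under pics/ and viewed, at most 14 in all, crops included, and the job is handed in when it is done.

Besides the shell and the picture viewer there is one more tool, called as name(argument=value, ...) on one line, values as JSON. send_rows: Moves the arm, as the interface text tells. Scaled input: -1 to 1 covers 0.5 m each way for a shift and 0.5 rad each way for a turn. Its arguments: {"type":"object","properties":{"deltas":{"type":"array","items":{"type":"array"}},"grip":{"type":"number"},"grip_force":{"type":"number"}},"required":["deltas"]}

```bash
mkdir -p pics; cat > h.py <<'E'
from workcell import *
import numpy as np, cv2
def ray(c,u,v,z):
    K,R,t=[np.array(c[k],float) for k in("mtx","R","t")]
    d=R.T@np.linalg.solve(K,[u,v,1.]); o=-R.T@t.ravel()
    return o+d*(z-o[2])/d[2]
def save(n,im,s=1):
    cv2.imwrite("pics/"+n,cv2.resize(im[:,:,::-1],None,fx=s,fy=s,interpolation=cv2.INTER_CUBIC))
E
python3 - <<'E'
from h import *
im=grab_frame("top"); save("top.png",im,1.42); c=calibration("top")
save("side.png",grab_frame("side"),1.42)
print(c, state())
grab_frame("top")
for l in["wheel_large","wheel_medium","wheel_small","smooth_a","nest_large","nest_medium","nest_small","stop_grip","band"]:
    for r in trace("top",l)[:5]:
        m=r["pixels"]; v,u=np.nonzero(m); z={"w":12,"s":12,"n":18,"b":50}[l[0]]
        x=r["bbox"]; print(l,round(r["p"],2),x,m.sum(),ray(c,x[0]+x[2]/2,x[1]+x[3]/2,z).round(0)[:2])
E
```

```text
{'mtx': array([[392.27273048,   0.        , 282.98514428],
       [  0.        , 392.27273048, 203.0195381 ],
       [  0.        ,   0.        ,   1.        ]]), 'R': array([[-0.0208452 , -0.9991312 , -0.03608774],
       [-0.98821918,  0.02606464, -0.15080944],
       [ 0.15161903,  0.03251895, -0.98790394]]), 't': array([ 21.11618041, 520.14969139, 730.95322728])} {'time_s': 0.1, 'qpos': array([-6.44015904e+01,  1.83488848e+01,  8.96964032e+01, -2.72193487e-03,
        7.20448973e+01, -1.14360438e+00]), 'qvel': array([ 0.00248268, -0.0579143 , -0.14499098,  0.00492739,  0.00121914,
       -0.09628653]), 'effort': array([-1.89440698e-04, -4.13331985e+01, -2.32509881e+01,  7.28798518e-02,
        4.21507191e-02, -4.05427636e-05]), 'ee_pos': array([ 258.56668738, -513.12576777,  227.21566678]), 'ee_rot': array([-1.79909781e+02,  7.87584842e-04,  2.67428558e+01]), 'force': array([ 0.19855114, -0.48676333, -0.24418948]), 'torque': array([ 0.02918599, -0.03610042,  0.0051149 ]), 'gripper_force': 0.0, 'gripper_width': 91.56336656923732}
wheel_large 0.72 [118.7, 220.2, 40.3, 43.4] 1142 [4
[... 189 characters left out ...]
175.]
wheel_small 0.57 [351.5, 272.4, 18.3, 22.9] 293 [ 360. -139.]
smooth_a 0.81 [280.4, 221.7, 35.1, 35.8] 939 [450. -19.]
smooth_a 0.76 [425.7, 221.5, 27.7, 23.7] 471 [ 456. -300.]
smooth_a 0.7 [263.4, 132.2, 41.2, 35.2] 80 [637.   5.]
nest_large 0.8 [367.6, 131.6, 47.9, 50.9] 205 [ 613. -214.]
nest_medium 0.66 [265.4, 132.2, 39.1, 38.2] 258 [632.   3.]
nest_small 0.64 [322.8, 139.1, 27.8, 26.6] 102 [ 626. -103.]
stop_grip 0.94 [183.7, 137.8, 23.2, 43.8] 457 [621. 191.]
stop_grip 0.42 [222.5, 133.3, 15.4, 55.3] 353 [616. 118.]
stop_grip 0.26 [365.0, 227.8, 22.5, 21.2] 345 [ 449. -175.]
band 0.72 [223.1, 131.9, 13.4, 56.6] 301 [608. 112.]
band 0.5 [184.0, 137.6, 23.2, 45.7] 426 [609. 180.]
```

View pics/top.png

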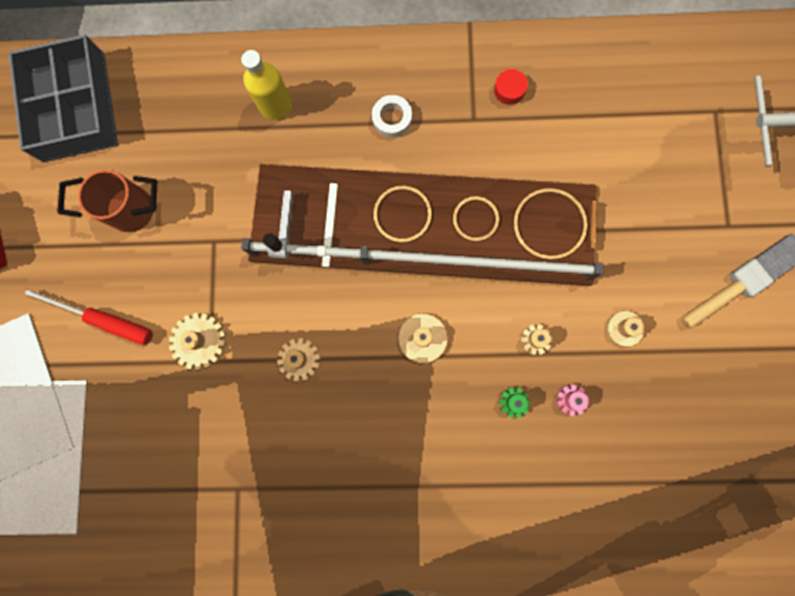

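View pics/side.png

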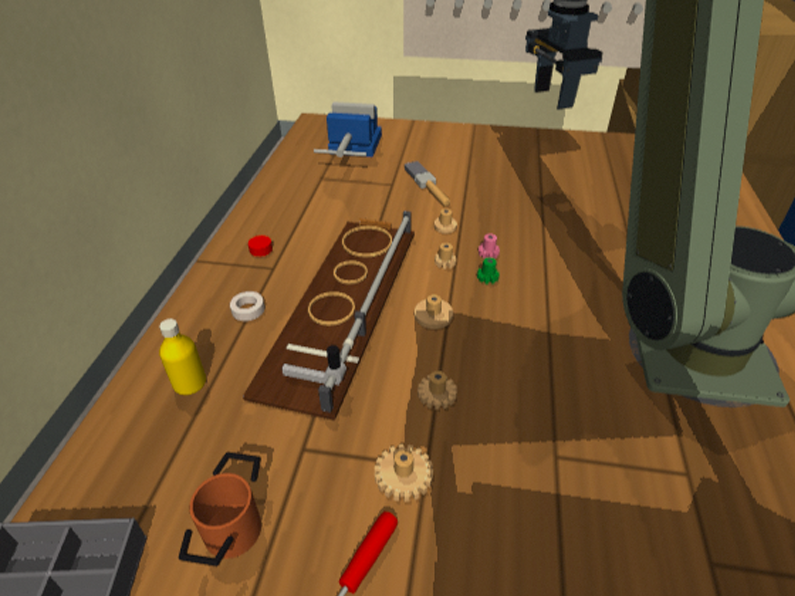

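Top view (pixels in the enlarged 795×596 image):
- **Toothed, pale:** large at (197,341), medium at (298,360), small at (537,340).
- **Not wanted:** smooth wheels at (423,338) and (628,328). The green (515,403) and pink (573,400) look-alikes have the wrong colour.
- **Nests:** medium at (402,214), small at (476,218), large at (551,223).
- **End stop:** knob at (272,242), band at (328,252).

I'll confirm these in one rectified crop and refine the positions.

```bash
cat >> h.py <<'E'
from scipy.optimize import least_squares
def proj(c,P):
    K,R,t=[np.array(c[k],float) for k in("mtx","R","t")]
    q=K@(R@np.atleast_2d(P).T+t.reshape(3,1)); return (q[:2]/q[2]).T
a=np.linspace(0,2*np.pi,72)
def circ(r,z): return np.c_[r*np.cos(a),r*np.sin(a),0*a+z]
def fitbox(c,bb,pts,x0):
    ctr=np.array([bb[0]+bb[2]/2,bb[1]+bb[3]/2])
    def f(p):
        q=proj(c,pts+[p[0],p[1],0]); return (q.max(0)+q.min(0))/2-ctr
    s=least_squares(f,x0).x; q=proj(c,pts+[s[0],s[1],0]); return s,np.ptp(q,axis=0)
def wheel(r,z=0): return np.r_[circ(r,z),circ(r,z+12),circ(13,z+40)]
def rect(im,c,x,y,z,s):  # x0,x1,y0,y1 world; picture: x up, y left
    w,h=int((y[1]-y[0])*s),int((x[1]-x[0])*s)
    W=np.array([[x[1],y[1],z],[x[1],y[0],z],[x[0],y[0],z],[x[0],y[1],z]],float)
    H=cv2.getPerspectiveTransform(proj(c,W).astype(np.float32),np.float32([[0,0],[w,0],[w,h],[0,h]]))
    return cv2.warpPerspective(im,H,(w,h),flags=cv2.INTER_CUBIC)
E
python3 - <<'E'
from h import *
im=grab_frame("top"); c=calibration("top")
A=rect(im,c,(330,490),(-340,350),12,1.15); B=rect(im,c,(540,700),(-340,350),18,1.15)
save("rect.png",np.vstack([B,A]))
for l,R in dict(wheel_large=40,wheel_medium=30,wheel_small=21,smooth_a=35,nest_large=52,nest_medium=42,nest_small=33).items():
    for r in trace("top",l)[:4]:
        p=wheel(R) if l[0]!="n" else circ(R,18)
        s,sz=fitbox(c,r["bbox"],p,[500,0]); print(l,round(r["p"],2),s.round(1),sz.round(1),np.round(r["bbox"],1))
# nest circles by Hough in rectified image
g=cv2.cvtColor(rect(im,c,(540,700),(-340,350),18,4),cv2.COLOR_RGB2GRAY)
for R in(50,40,31):
    h=cv2.HoughCircles(g,cv2.HOUGH_GRADIENT,2,300,param1=120,param2=30,minRadius=4*R-10,maxRadius=4*R+10)
    if h is not None: print(R,[(700-v/4,350-u/4,r/4) for u,v,r in h[0][:2]])
E
```

```text
wheel_large 0.84 [458.8 304.8] [40.8 39.4] [119.8 219.8  40.2  38.4]
wheel_large 0.52 [ 455.9 -303.1] [42.8 40.5] [423.4 219.8  33.9  27.3]
wheel_medium 0.87 [428.6 160.8] [30.7 30. ] [194.8 240.   29.5  24.6]
wheel_small 0.84 [ 359.1 -145.6] [22.4 22. ] [353.  273.   21.1  22.9]
wheel_small 0.69 [ 449.  -177.5] [22.3 21.3] [366.4 228.   21.6  20.6]
wheel_small 0.56 [ 361.5 -224.4] [23.3 22. ] [391.1 271.2  25.3  22.5]
wheel_small 0.23 [457.1 306.8] [24.6 20.9] [116.3 218.2  43.2  43.2]
smooth_a 0.79 [ 455.2 -306. ] [37.7 35.5] [424.9 220.3  33.9  26.9]
nest_large 0.54 [ 618.2 -206. ] [51.5 49.4] [365.4 129.4  44.5  50.8]
nest_large 0.37 [638.   5.] [50.3 48.7] [266.3 130.1  35.6  37. ]
nest_medium 0.57 [634.3   6.5] [40.7 39.4] [263.5 131.2  39.8  38.1]
nest_small 0.56 [617.  -95.4] [32.3 31.3] [318.9 140.7  28.7  32.3]
nest_small 0.42 [622.8 189.8] [31.6 30.9] [185.4 137.2  19.6  42.1]
50 [(np.float32(614.25), np.float32(-205.25), np.float32(52.2)), (np.float32(629.75), np.float32(1.75), np.float32(49.25))]
40 [(np.float32(634.25), np.float32(7.25), np.float32(42.2)), (np.float32(622.25), np.float32(-199.25), np.float32(42.2))]
31 [(np.float32(623.75), np.float32(-98.25), np.float32(33.2)), (np.float32(627.75), np.float32(13.75), np.float32(33.2))]
```

View pics/rect.png

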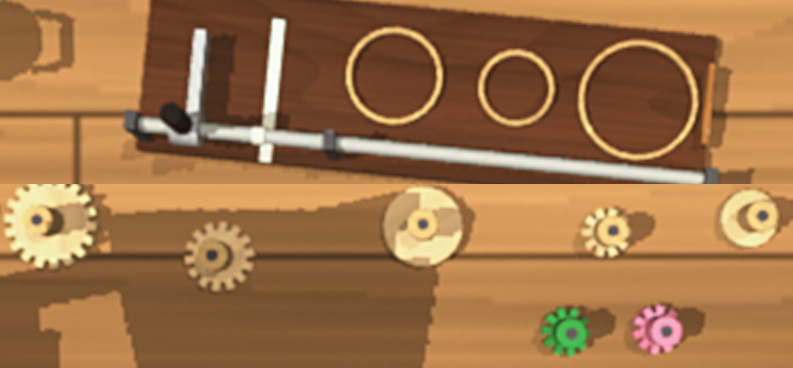

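The crop confirms the choice. The toothed pale wheels are large (50,225), medium (220,257) and small (606,232). Rims at (423,225) and (750,217) are smooth. The nests at (394,76), (516,88) and (638,99) are medium, small and large. The row yaw is about −5.4°. I'll go over the small wheel first.

```bash
cat >> h.py <<'E'
from scipy.spatial.transform import Rotation as Ro
def go(x,y,z,yaw=-5.4):
    s=state(); R=Ro.from_euler("xyz",s["ee_rot"],degrees=True); T=Ro.from_euler("xyz",[180,0,yaw],degrees=True)
    print("pos",s["ee_pos"].round(1),s["ee_rot"].round(2),"t",s["time_s"],"F",s["force"].round(1),"w",round(s["gripper_width"],1))
    print("after-turn shift",(T.inv().apply(np.array([x,y,z])-s["ee_pos"])/500).round(4),"now-axes",(R.inv().apply(np.array([x,y,z])-s["ee_pos"])/500).round(4),"turn",((R.inv()*T).as_rotvec()/.5).round(3))
E
python3 -c "
from h import *
go(449,-177.5,140)"
```

```text
pos [ 258.8 -513.5  228. ] [179.99  -0.    26.74] t 1.0 F [-0.2  0.1  0.8] w 91.1
after-turn shift [ 0.3155 -0.7048  0.176 ] now-axes [ 0.6422 -0.4289  0.1759] turn [ 0.    -0.     1.122]
```

send_rows(deltas=[[[0,0,-0.0],[0,0,0.28]],[[0,0,0.04],[0,0,0.28]],[[0,0,0.04],[0,0,0.28]],[[0,0,0.04],[0,0,0.28]]], grip=0.3)

```text
time_s: 1.4
ee_pos: [258.8, -513.6, 167.5]
ee_rot: [180.0, -0.0, -5.7]
force: [0.6, 0.1, -0.4]
gripper_width: 64.4
gripper_force: 0.0
```

send_rows(deltas=[[[0.032,-0.07,0],[0,0,0]],[[0.032,-0.07,0],[0,0,0]],[[0.032,-0.07,0],[0,0,0]],[[0.032,-0.07,0],[0,0,0]],[[0.032,-0.07,0],[0,0,0]],[[0.032,-0.07,0],[0,0,0]],[[0.032,-0.07,0],[0,0,0]],[[0.032,-0.07,0],[0,0,0]],[[0.032,-0.07,0],[0,0,0]],[[0.032,-0.07,0],[0,0,0]]])

```text
time_s: 2.4
ee_pos: [451.3, -178.5, 168.2]
ee_rot: [180.0, -0.0, -5.3]
force: [0.9, -1.3, 0.8]
gripper_width: 63.8
gripper_force: 0.0
```

```bash
python3 - <<'E'
from h import *
c=calibration("wrist"); im=grab_frame("wrist"); save("w1.png",im)
for r in trace("wrist","wheel_small")[:3]:
    print(round(r["p"],2),np.round(r["bbox"]),*fitbox(c,r["bbox"],wheel(21),[449,-177]))
print(proj(c,[[449,-177.5,40],[623.75,-98.25,18]]))
go(449,-177.5,28)
E
```

```text
0.83 [261. 180.  39.  41.] [ 450.28640691 -179.87160803] [41.11236843 42.8674211 ]
0.79 [234. 263.  41.  25.] [ 371.35541784 -144.06918996] [38.64187179 46.51768003]
0.56 [308. 252.  28.  35.] [ 370.51790833 -218.23609839] [39.46163319 46.27964128]
[[278.12587139 210.09498666]
 [167.40550904  16.38173634]]
pos [ 452.5 -176.8  168.1] [-1.7994e+02 -7.0000e-02 -5.0600e+00] t 2.5 F [-0.3 -0.2 -0.2] w 63.7
after-turn shift [-0.0068  0.0021  0.2803] now-axes [-0.0071  0.0023  0.2803] turn [-0.002 -0.003  0.012]
```

View pics/w1.png

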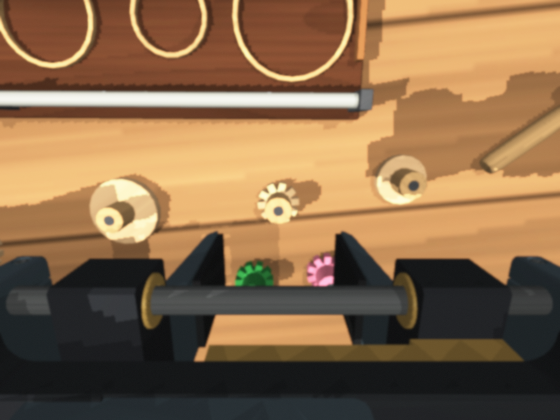

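The wrist picture shows the small wheel at (279,203) with its hub top at (278,210), which matches the prediction. Descend and grip.

send_rows(deltas=[[[-0.003,-0.003,0.06],[0,0,0]],[[0,0,0.08],[0,0,0]],[[0,0,0.08],[0,0,0]],[[0,0,0.04],[0,0,0]],[[0,0,0.02],[0,0,0]],[[0,0,0],[0,0,0]]])

```text
time_s: 3.1
ee_pos: [448.6, -178.5, 27.1]
ee_rot: [-180.0, 0.1, -5.4]
force: [-0.4, -0.2, -0.2]
gripper_width: 63.7
gripper_force: 0.0
```

send_rows(deltas=[[[0,0,0],[0,0,0]],[[0,0,0],[0,0,0]],[[0,0,0],[0,0,0]],[[0,0,0],[0,0,0]],[[0,0,0],[0,0,0]],[[0,0,0],[0,0,0]],[[0,0,0],[0,0,0]],[[0,0,0],[0,0,0]]], grip=1, grip_force=20)

```text
time_s: 3.9
ee_pos: [449.5, -178.4, 28.4]
ee_rot: [180.0, -0.0, -5.3]
force: [-0.5, -0.6, 6.2]
gripper_width: 25.5
gripper_force: 20.0
```

send_rows(deltas=[[[0,0,-0.08],[0,0,0]],[[0,0,-0.08],[0,0,0]],[[0.05,-0.03,-0.02],[0,0,0]],[[0.06,-0.035,0],[0,0,0]],[[0.06,-0.035,0],[0,0,0]],[[0.06,-0.035,0],[0,0,0]],[[0.06,-0.035,0],[0,0,0]],[[0.042,-0.022,0],[0,0,0]],[[0,0,0],[0,0,0]]])

```text
time_s: 4.8
ee_pos: [626.0, -96.8, 117.0]
ee_rot: [-180.0, -0.1, -5.2]
force: [-0.1, 0.3, -0.4]
gripper_width: 25.5
gripper_force: 20.0
```

```bash
python3 - <<'E'
from h import *
c=calibration("wrist"); im=grab_frame("wrist"); save("w2.png",im)
for l,R in dict(nest_large=52,nest_medium=42,nest_small=33).items():
  for r in trace("wrist",l)[:2]:
    print(l,round(r["p"],2),np.round(r["bbox"]),*fitbox(c,r["bbox"],circ(R,18),[620,-100]))
for r in trace("wrist","band")[:2]: print(r["p"],r["bbox"])
go(623.75,-98.25,40)
E
```

```text
nest_large 0.58 [347. 156. 124. 116.] [ 615.95175926 -206.03258566] [123.73872718 117.96505971]
nest_medium 0.65 [106. 165.  98.  94.] [637.71113998   7.09820633] [100.18384735  95.71344614]
nest_small 0.74 [243. 178.  77.  58.] [632.99823888 -99.724937  ] [78.59168456 75.89667585]
0.62 [20.3, 170.0, 39.3, 115.6]
0.18 [467.1, 328.2, 30.4, 33.5]
pos [622.2 -98.6 117.7] [ 1.7999e+02  8.0000e-02 -5.3800e+00] t 5.05 F [-0.8  0.8 -0.9] w 25.5
after-turn shift [ 0.003  -0.001   0.1555] now-axes [ 0.0032 -0.0011  0.1555] turn [0.    0.003 0.001]
```

View pics/w2.png

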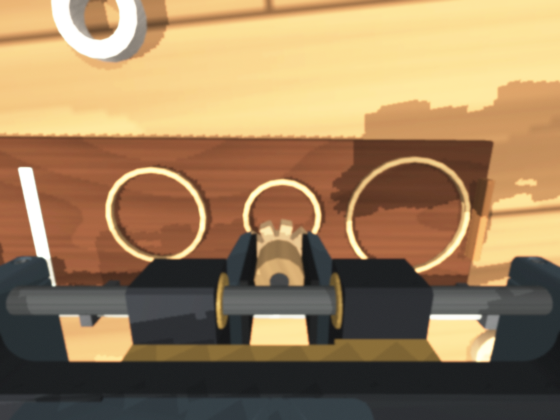

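The held small wheel at (280,255) is just above the small nest, whose rim is at about (282,215). The medium nest is at (156,214) and the large one at (408,214). Combining both cameras, the nest is about 2 mm further in x. Lower it.

send_rows(deltas=[[[0.004,0.002,0.05],[0,0,0]],[[0,0,0.05],[0,0,0]],[[0,0,0.03],[0,0,0]],[[0,0,0.015],[0,0,0]],[[0,0,0.008],[0,0,0]],[[0,0,0],[0,0,0]]])

```text
time_s: 5.65
ee_pos: [625.3, -99.6, 41.7]
ee_rot: [180.0, -0.0, -5.4]
force: [0.4, -0.5, -0.6]
gripper_width: 25.5
gripper_force: 20.0
```

send_rows(deltas=[[[0,0,0],[0,0,0]],[[0,0,0],[0,0,0]],[[0,0,0],[0,0,0]],[[0,0,0],[0,0,0]],[[0,0,-0.04],[0,0,0]],[[0,0,-0.08],[0,0,0]],[[0,0,-0.08],[0,0,0]]], grip=0.3)

```text
time_s: 6.35
ee_pos: [624.9, -99.2, 142.0]
ee_rot: [-180.0, 0.1, -5.3]
force: [1.2, 0.5, 0.3]
gripper_width: 64.1
gripper_force: 0.0
```

send_rows(deltas=[[[-0.049,-0.054,0],[0,0,0]],[[-0.049,-0.054,0],[0,0,0]],[[-0.049,-0.054,0],[0,0,0]],[[-0.049,-0.053,0],[0,0,0]],[[-0.049,-0.053,0],[0,0,0]],[[-0.049,-0.053,0],[0,0,0]],[[-0.049,-0.053,0],[0,0,0]],[[-0.049,-0.053,0],[0,0,0]],[[-0.049,-0.053,0],[0,0,0]],[[0,0,0],[0,0,0]]])

```text
time_s: 7.35
ee_pos: [425.6, 162.3, 141.6]
ee_rot: [-180.0, 0.1, -5.1]
force: [0.9, -0.6, 0.4]
gripper_width: 64.2
gripper_force: 0.0
```

```bash
python3 - <<'E'
from h import *
c=calibration("wrist"); im=grab_frame("wrist")
for r in trace("wrist","wheel_medium")[:3]:
    print(round(r["p"],2),np.round(r["bbox"]),*fitbox(c,r["bbox"],wheel(30),[428,160]))
go(428,160,28)
ct=calibration("top"); t=grab_frame("top")
A=rect(t,ct,(560,690),(-280,80),18,2.2)
A=cv2.resize(A,(560,202)); save("chk1.png",np.vstack([im,A]))
E
```

```text
0.88 [251. 171.  62.  62.] [428.05552139 159.37438694] [64.03336727 63.99074813]
pos [428.3 160.5 141.8] [ 1.80e+02 -7.00e-02 -5.22e+00] t 7.45 F [-0.  -0.7  0.8] w 64.2
after-turn shift [-0.0004  0.0011  0.2276] now-axes [-0.0007  0.0011  0.2276] turn [ 0.    -0.002  0.006]
```

View pics/chk1.png

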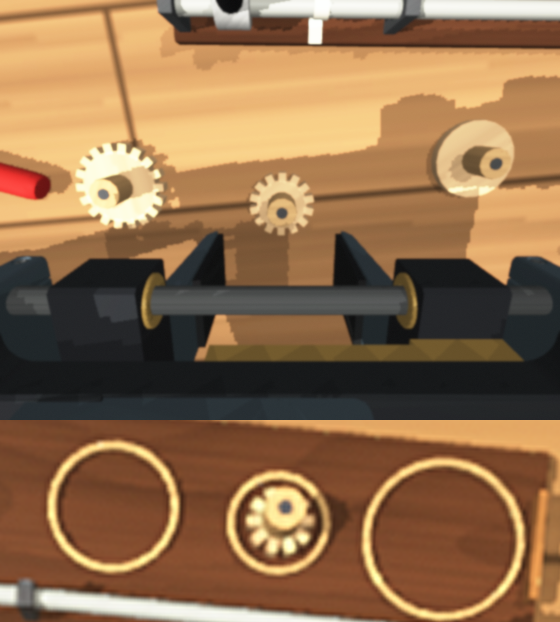

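The small wheel lies flat in its nest (lower strip, 277,525). The medium toothed wheel sits between the fingers at (282,203). Descend and grip it.

send_rows(deltas=[[[0,0,0.07],[0,0,0]],[[0,0,0.08],[0,0,0]],[[0,0,0.05],[0,0,0]],[[0,0,0.027],[0,0,0]],[[0,0,0],[0,0,0]]])

```text
time_s: 8.0
ee_pos: [427.8, 158.7, 26.1]
ee_rot: [179.9, 0.2, -5.4]
force: [0.6, 0.7, 0.1]
gripper_width: 64.2
gripper_force: 0.0
```

send_rows(deltas=[[[0,0,0],[0,0,0]],[[0,0,0],[0,0,0]],[[0,0,0],[0,0,0]],[[0,0,0],[0,0,0]],[[0,0,0],[0,0,0]],[[0,0,0],[0,0,0]],[[0,0,0],[0,0,0]],[[0,0,-0.08],[0,0,0]],[[0,0,-0.08],[0,0,0]],[[0,0,-0.04],[0,0,0]]], grip=1)

```text
time_s: 9.0
ee_pos: [429.4, 160.7, 130.6]
ee_rot: [-179.9, -0.2, -5.3]
force: [0.8, 1.4, -1.4]
gripper_width: 25.3
gripper_force: 20.0
```

send_rows(deltas=[[[0.049,0.029,0],[0,0,0]],[[0.049,0.03,0],[0,0,0]],[[0.049,0.03,0],[0,0,0]],[[0.05,0.03,0],[0,0,0]],[[0.05,0.03,0],[0,0,0]],[[0.049,0.029,0],[0,0,0]],[[0.049,0.029,0],[0,0,0]],[[0.049,0.029,0],[0,0,0]],[[0.049,0.029,0],[0,0,0]],[[0,0,0],[0,0,0]]])

```text
time_s: 10.0
ee_pos: [638.9, 5.6, 127.1]
ee_rot: [180.0, -0.1, -5.5]
force: [-0.0, 0.7, -1.0]
gripper_width: 25.4
gripper_force: 20.0
```

send_rows(deltas=[[[0,0,0.06],[0,0,0]],[[0,0,0.06],[0,0,0]],[[0,0,0.03],[0,0,0]],[[0,0,0.015],[0,0,0]],[[0,0,0.008],[0,0,0]],[[0,0,0],[0,0,0]]])

```text
time_s: 10.6
ee_pos: [636.4, 7.9, 41.6]
ee_rot: [180.0, -0.0, -5.3]
force: [0.4, -0.2, -0.9]
gripper_width: 25.7
gripper_force: 20.0
```

send_rows(deltas=[[[0,0,0],[0,0,0]],[[0,0,0],[0,0,0]],[[0,0,0],[0,0,0]],[[0,0,0],[0,0,0]],[[0,0,-0.04],[0,0,0]],[[0,0,-0.08],[0,0,0]],[[0,0,-0.08],[0,0,0]]], grip=0.3)

```text
time_s: 11.3
ee_pos: [635.9, 7.6, 142.0]
ee_rot: [180.0, 0.1, -5.3]
force: [1.4, -0.1, 0.2]
gripper_width: 63.9
gripper_force: 0.0
```

send_rows(deltas=[[[-0.042,-0.056,0],[0,0,0]],[[-0.041,-0.056,0],[0,0,0]],[[-0.041,-0.056,0],[0,0,0]],[[-0.041,-0.056,0],[0,0,0]],[[-0.041,-0.056,0],[0,0,0]],[[-0.041,-0.056,0],[0,0,0]],[[-0.041,-0.056,0],[0,0,0]],[[-0.041,-0.056,0],[0,0,0]],[[-0.041,-0.056,0],[0,0,0]],[[-0.041,-0.057,0],[0,0,0]]])

```text
time_s: 12.3
ee_pos: [457.1, 307.1, 141.7]
ee_rot: [-180.0, -0.0, -5.3]
force: [-0.5, -0.6, -0.6]
gripper_width: 63.8
gripper_force: 0.0
```

```bash
python3 - <<'E'
from h import *
for i in range(2):
  c=calibration("wrist"); im=grab_frame("wrist")
  for r in trace("wrist","wheel_large")[:2]:
    print(round(r["p"],2),np.round(r["bbox"]),*fitbox(c,r["bbox"],wheel(40),[458,306]))
go(457.5,306,28)
ct=calibration("top"); t=grab_frame("top")
A=rect(t,ct,(560,690),(-280,80),18,2.2)
A=cv2.resize(A,(560,202)); save("chk2.png",np.vstack([im,A]))
E
```

```text
0.75 [237. 166.  83.  78.] [456.94650009 308.1091338 ] [85.14320125 83.94199771]
0.59 [240. 163.  83.  84.] [455.82590378 306.71914025] [85.18328952 83.97735598]
pos [457.7 306.4 141.6] [ 1.7998e+02 -3.0000e-02 -5.2300e+00] t 12.5 F [ 0.4 -0.2  0.4] w 63.8
after-turn shift [-0.0003  0.0008  0.2272] now-axes [-0.0004  0.0008  0.2272] turn [ 0.001 -0.001  0.006]
```

View pics/chk2.png

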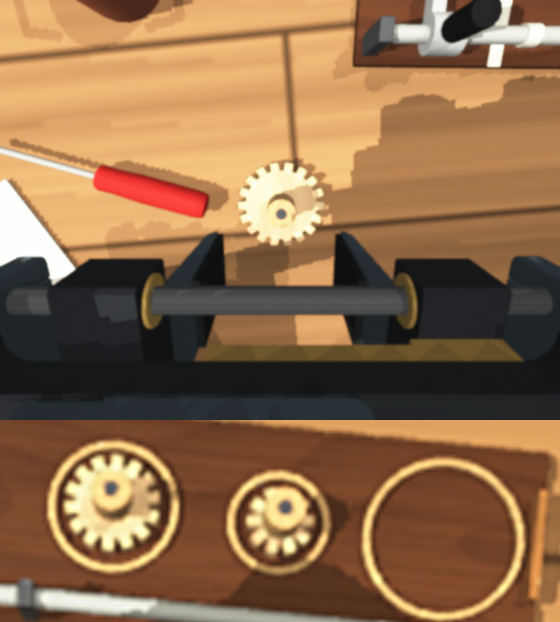

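The medium wheel is flat in its nest (lower strip, 113,505). The large wheel is between the fingers at (281,204). Descend, grip and lift.

send_rows(deltas=[[[0,0,0.07],[0,0,0]],[[0,0,0.08],[0,0,0]],[[0,0,0.05],[0,0,0]],[[0,0,0.027],[0,0,0]],[[0,0,0],[0,0,0]]])

```text
time_s: 13.05
ee_pos: [458.4, 304.5, 27.5]
ee_rot: [179.9, 0.1, -5.5]
force: [0.2, 0.6, 0.9]
gripper_width: 63.8
gripper_force: 0.0
```

send_rows(deltas=[[[0,0,0],[0,0,0]],[[0,0,0],[0,0,0]],[[0,0,0],[0,0,0]],[[0,0,0],[0,0,0]],[[0,0,0],[0,0,0]],[[0,0,0],[0,0,0]],[[0,0,0],[0,0,0]],[[0,0,-0.08],[0,0,0]],[[0,0,-0.08],[0,0,0]],[[0,0,-0.06],[0,0,0]]], grip=1)

```text
time_s: 14.05
ee_pos: [458.2, 306.3, 139.9]
ee_rot: [-179.9, -0.1, -5.3]
force: [0.3, 0.7, -1.3]
gripper_width: 25.5
gripper_force: 20.0
```

send_rows(deltas=[[[0.02,0.05,0],[0,0,0]],[[0.03,0.07,0],[0,0,0]],[[0.03,0.07,0],[0,0,0]],[[0.03,0.07,0],[0,0,0]],[[0.03,0.07,0],[0,0,0]],[[0.03,0.07,0],[0,0,0]],[[0.03,0.07,0],[0,0,0]],[[0.03,0.07,0],[0,0,0]],[[0.03,0.07,0],[0,0,0]],[[0.03,0.07,0],[0,0,0]]])

```text
time_s: 15.05
ee_pos: [570.7, -47.4, 137.7]
ee_rot: [-180.0, 0.0, -5.3]
force: [0.7, 0.1, 0.3]
gripper_width: 25.1
gripper_force: 20.0
```

send_rows(deltas=[[[0.03,0.07,0],[0,0,0]],[[0.03,0.07,0],[0,0,0]],[[0.03,0.07,0],[0,0,0]],[[0.02,0.06,0],[0,0,0]],[[0.01,0.039,0],[0,0,0]],[[0,0,0],[0,0,0]]])

```text
time_s: 15.65
ee_pos: [615.9, -207.6, 137.4]
ee_rot: [180.0, 0.0, -5.5]
force: [-0.2, 1.2, -0.4]
gripper_width: 25.8
gripper_force: 20.0
```

```bash
python3 - <<'E'
from h import *
c=calibration("wrist"); im=grab_frame("wrist")
for r in trace("wrist","nest_large")[:2]:
    print(round(r["p"],2),np.round(r["bbox"]),*fitbox(c,r["bbox"],circ(52,18),[615,-206]))
go(615.3,-205.6,41)
E
```

```text
0.58 [222. 154. 113.  74.] [ 631.32170058 -208.77625355] [116.3937555 113.9146828]
pos [ 615.5 -204.8  137.5] [-1.7994e+02  7.0000e-02 -5.3700e+00] t 15.75 F [ 0.2  0.4 -1.2] w 25.7
after-turn shift [-0.0002  0.0016  0.1931] now-axes [1.000e-04 1.800e-03 1.931e-01] turn [-0.002  0.003  0.001]
```

send_rows(deltas=[[[0,0.001,0.07],[0,0,0]],[[0,0,0.06],[0,0,0]],[[0,0,0.04],[0,0,0]],[[0,0,0.015],[0,0,0]],[[0,0,0.008],[0,0,0]],[[0,0,0],[0,0,0]]])

```text
time_s: 16.35
ee_pos: [616.3, -205.3, 42.0]
ee_rot: [180.0, -0.0, -5.3]
force: [0.5, -0.6, -0.8]
gripper_width: 25.2
gripper_force: 20.0
```

send_rows(deltas=[[[0,0,0],[0,0,0]],[[0,0,0],[0,0,0]],[[0,0,0],[0,0,0]],[[0,0,0],[0,0,0]],[[0,0,-0.04],[0,0,0]],[[0,0,-0.08],[0,0,0]],[[0,0,-0.08],[0,0,0]],[[0,0,-0.06],[0,0,0]]], grip=0.3)

```text
time_s: 17.15
ee_pos: [616.6, -206.2, 174.4]
ee_rot: [180.0, -0.2, -5.4]
force: [0.5, 0.3, -0.1]
gripper_width: 63.7
gripper_force: 0.0
```

send_rows(deltas=[[[-0.013,-0.073,0],[0,0,0]],[[-0.013,-0.073,0],[0,0,0]],[[-0.013,-0.073,0],[0,0,0]],[[-0.013,-0.072,0],[0,0,0]],[[-0.013,-0.072,0],[0,0,0]],[[-0.013,-0.072,0],[0,0,0]],[[-0.013,-0.072,0],[0,0,0]],[[-0.013,-0.072,0],[0,0,0]],[[-0.012,-0.072,0],[0,0,0]],[[-0.012,-0.072,0],[0,0,0]]])

```text
time_s: 18.15
ee_pos: [585.6, 161.4, 171.7]
ee_rot: [-180.0, -0.0, -5.3]
force: [1.0, -0.6, -0.1]
gripper_width: 63.8
gripper_force: 0.0
```

```bash
python3 - <<'E'
from h import *
c=calibration("wrist"); im=grab_frame("wrist"); np.savez("k.npz",**c); 
for l in("stop_grip","band"):
  for r in trace("wrist",l)[:2]: print(l,round(r["p"],2),np.round(r["bbox"],1))
go(585,160,171)
ct=calibration("top"); t=grab_frame("top")
A=rect(t,ct,(550,690),(-280,250),18,2)
save("top4.png",t); save("wr4.png",im); A=cv2.resize(A,(560,150)); save("chk3.png",np.vstack([im[:420],A]))
E
```

```text
stop_grip 0.72 [241.8 118.1  29.4 122.4]
stop_grip 0.33 [401.3 100.7  69.6  68. ]
band 0.94 [316.2  92.9  17.3 131.7]
pos [585.6 161.8 171.5] [-1.80e+02 -2.00e-02 -5.15e+00] t 18.3 F [ 0.9 -0.5 -0.2] w 64.0
after-turn shift [-0.0008  0.0037  0.0011] now-axes [-0.0009  0.0037  0.0011] turn [-0.    -0.001  0.009]
```

View pics/chk3.png

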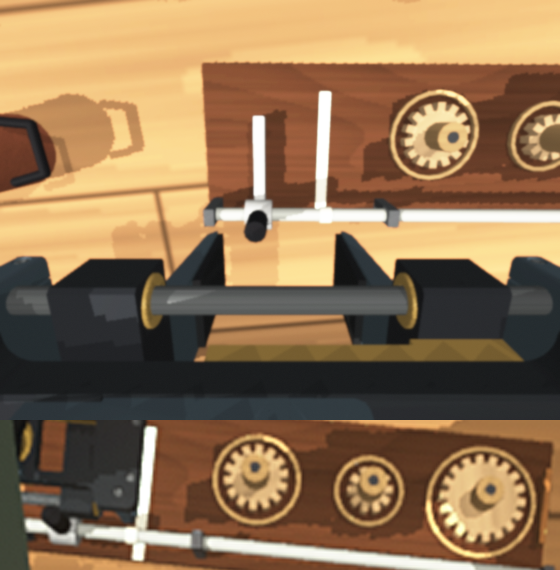

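All three toothed wheels lie flat in their own nests: medium (434,135), small (540,135), and large at (483,503) in the strip. The collar is at (257,208) with its knob end at (255,232), and the band crosses the bar at (324,214). I'll enlarge both views to triangulate.

```bash
python3 - <<'E'
from h import *
w=cv2.imread("pics/wr4.png")[:,:,::-1]; t=cv2.imread("pics/top4.png")[:,:,::-1]
save("crop.png",np.vstack([w[190:250,220:350],t[140:200,170:300]]),5.0 if 0 else 4.9)
E
```

```text
(no output)
```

View pics/crop.png

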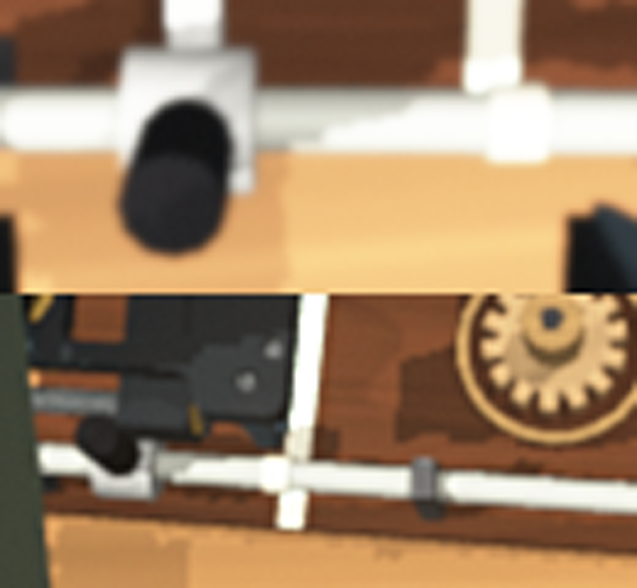

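Upper crop (wrist): knob top disc at (172,202) and the band on the bar at (518,124). Lower crop (top camera): knob top at (98,438) and band at (276,474).

```bash
python3 - <<'E'
from h import *
cw=dict(np.load("k.npz")); ct=calibration("top")
W=lambda u,v:(220+u/4.9-.4,190+v/4.9-.4)
T=lambda u,v:(170+u/4.9-.4,140+(v-294)/4.9-.4)
for n,w,t in(("knobtop",W(172,202),T(98,438)),("band",W(518,124),T(276,474))):
    f=lambda P:np.r_[proj(cw,P)[0]-w,proj(ct,P)[0]-t]
    s=least_squares(f,[590,150,50.]); print(n,s.x.round(1),s.fun.round(2))
    for z in(30,35,40,45,80,85,90,95): print(z,ray(cw,*w,z).round(1)[:2],ray(ct,*t,z).round(1)[:2])
E
```

```text
knobtop [581.4 181.1  91.9] [ 0.11 -0.05 -0.26  0.07]
30 [560.2 188.1] [597.1 197.8]
35 [562.  187.6] [595.8 196.4]
40 [563.7 187. ] [594.6 195. ]
45 [565.4 186.5] [593.3 193.6]
80 [577.3 182.5] [584.5 183.9]
85 [579. 182.] [583.3 182.5]
90 [580.7 181.4] [582.  181.1]
95 [582.5 180.9] [580.8 179.8]
band [575.8 119.4  48.3] [-0.16  0.11  0.35 -0.21]
30 [570.3 116.9] [579.6 123.4]
35 [571.8 117.6] [578.5 122.5]
40 [573.4 118.2] [577.3 121.6]
45 [574.9 118.8] [576.2 120.7]
80 [585.7 123.3] [568.2 114.4]
85 [587.2 123.9] [567.1 113.5]
90 [588.8 124.5] [565.9 112.6]
95 [590.3 125.2] [564.8 111.7]
```

send_rows(deltas=[[[-0.006,-0.021,0],[0,0,0]],[[-0.006,-0.02,0.02],[0,0,0]],[[0,0,0.06],[0,0,0]],[[0,0,0.06],[0,0,0]],[[0,0,0.03],[0,0,0]],[[0,0,0.012],[0,0,0]],[[0,0,0],[0,0,0]]])

```text
time_s: 19.05
ee_pos: [581.3, 180.7, 79.4]
ee_rot: [180.0, 0.1, -5.4]
force: [0.0, 0.2, 0.8]
gripper_width: 64.0
gripper_force: 0.0
```

send_rows(deltas=[[[0,0,0],[0,0,0]],[[0,0,0],[0,0,0]],[[0,0,0],[0,0,0]],[[0,0,0],[0,0,0]],[[0,0,0],[0,0,0]],[[0,0,0],[0,0,0]],[[0,0,0],[0,0,0]],[[0,0,0],[0,0,0]]], grip=1, grip_force=15)

```text
time_s: 19.85
ee_pos: [581.9, 180.9, 80.6]
ee_rot: [180.0, -0.0, -5.3]
force: [-0.7, -1.1, 0.3]
gripper_width: 17.5
gripper_force: 15.0
```

```bash
python3 - <<'E'
from h import *
P=[];
for i in range(6):
    s=state(); P.append(s["ee_pos"]); c=calibration("wrist"); grab_frame("wrist")
    if i%3==0:
        for r in trace("wrist","band")[:1]: 
            v,u=np.nonzero(r["pixels"]); print(r["p"],r["bbox"])
print(np.mean(P,0),s["force"],s["gripper_width"],s["time_s"])
E
```

```text
0.92 [356.4, 71.7, 31.8, 187.6]
0.61 [353.4, 71.7, 36.3, 187.8]
[581.85761873 180.90066741  80.57884841] [-0.49502363 -1.3420625   2.07223039] 17.48124076731439 20.2
```

send_rows(deltas=[[[0,0.01,0],[0,0,0]],[[0,0.02,0],[0,0,0]],[[0,0.02,0],[0,0,0]],[[0,0.02,0],[0,0,0]],[[0,0.02,0],[0,0,0]],[[0,0.014,0],[0,0,0]],[[0,0.008,0],[0,0,0]],[[0,0,0],[0,0,0]],[[0,0,0],[0,0,0]]])

```text
time_s: 21.15
ee_pos: [576.3, 124.2, 80.5]
ee_rot: [179.9, 0.0, -5.3]
force: [-2.9, -1.4, 5.1]
gripper_width: 17.7
gripper_force: 15.0
```

```bash
python3 - <<'E'
from h import *
im=grab_frame("wrist"); t=grab_frame("top"); s=state(); print(s["ee_pos"],s["force"])
save("wr5.png",im); save("top5.png",t)
a=cv2.resize(im[60:280,180:400],(440,440)); b=cv2.resize(t[120:200,180:260],(350,440)) 
save("crop5.png",np.hstack([a,b]))
E
```

```text
[576.29431352 124.32765874  80.53932826] [-2.84085248 -1.70192185  6.42037495]
```

View pics/crop5.png

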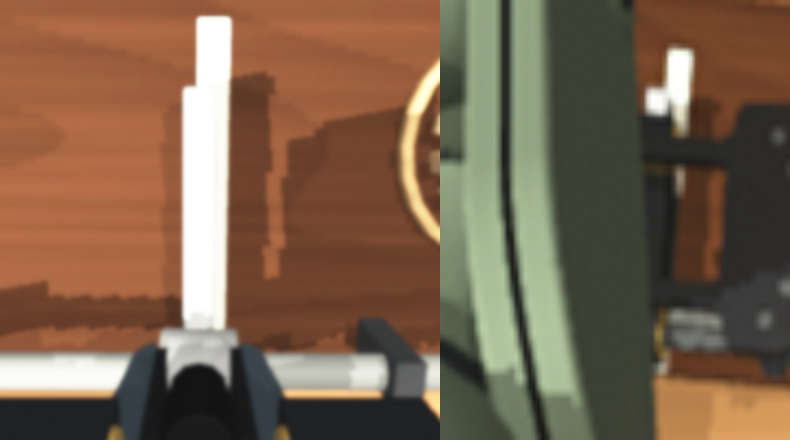

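The line on the board is at (214,50) and the stop's arm at about (200,200), a few mm short. Measuring the remainder.

```bash
python3 - <<'E'
from h import *
e=np.array([np.sin(np.radians(5.36)),np.cos(np.radians(5.36)),0])
c=calibration("wrist"); s=state()
g=cv2.cvtColor(grab_frame("wrist"),cv2.COLOR_RGB2GRAY).astype(float)
for v in(72,78,84,90,96):
    row=g[v,260:320]; k=row>190; u=260+np.nonzero(k)[0]
    q=[ray(c,x,v,12)@e for x in(u.min()-.5,u.max()+.5)]
    print("line",v,u.min(),u.max(),np.round(np.mean(q)-s["ee_pos"]@e,2),"width",np.ptp(q).round(1))
cw=dict(np.load("k.npz")); w=cv2.imread("pics/wr4.png",0).astype(float)
for v in(100,120,140,160,180,214,217):
    k=w[v,300:350]>225; u=300+np.nonzero(k)[0]
    if len(u): q=[ray(cw,x,v,12 if v<205 else 50)@e for x in(u.min()-.5,u.max()+.5)];print("old",v,u.min(),u.max(),np.round(np.mean(q)-s["ee_pos"]@e,2),"w",np.ptp(q).round(1))
q=ray(cw,325.3,214.9,44)@e; print("band bar z44",q-s["ee_pos"]@e)
E
```

```text
line 72 278 295 -4.79 width 11.9
line 78 278 295 -4.83 width 11.9
line 84 278 295 -4.86 width 12.0
line 90 278 295 -4.89 width 12.0
line 96 278 295 -4.92 width 12.1
old 100 319 330 -5.24 w 11.4
old 120 318 329 -5.02 w 11.6
old 140 318 328 -5.27 w 10.8
old 160 317 327 -5.04 w 11.0
old 180 317 325 -4.8 w 9.1
old 214 300 349 -4.04 w 46.0
old 217 300 349 -4.15 w 46.1
band bar z44 -5.732776456810768
```

send_rows(deltas=[[[0,0.005,0],[0,0,0]],[[0,0.005,0],[0,0,0]],[[0,0,0],[0,0,0]],[[0,0,0],[0,0,0]],[[0,0,0],[0,0,0]]])

```text
time_s: 21.8
ee_pos: [575.9, 120.2, 80.5]
ee_rot: [180.0, 0.0, -5.3]
force: [-2.2, 1.1, 5.3]
gripper_width: 17.6
gripper_force: 15.0
```

```bash
python3 - <<'E'
from h import *
e=np.array([np.sin(np.radians(5.36)),np.cos(np.radians(5.36)),0])
for i in range(5):
  c=calibration("wrist"); s=state(); im=grab_frame("wrist")
  g=cv2.cvtColor(im,cv2.COLOR_RGB2GRAY).astype(float); r=[]
  for v in(72,80,88,96):
    u=260+np.nonzero(g[v,260:320]>190)[0]
    r.append((ray(c,u.min()-.5,v,12)+ray(c,u.max()+.5,v,12))@e/2-s["ee_pos"]@e)
  print(np.round(r,2),s["ee_pos"].round(1),s["force"].round(1))
save("crop6.png",im[60:280,180:400],2.5)
E
```

```text
[-0.77 -0.78 -0.79 -0.81] [575.9 120.2  80.5] [-2.2  1.1  5.3]
[-0.75 -0.77 -0.78 -0.8 ] [575.9 120.2  80.5] [-2.3  0.5  5.8]
[-0.74 -0.75 -0.77 -0.78] [575.9 120.2  80.5] [-3.   0.2  5.5]
[-0.74 -0.75 -0.76 -0.78] [575.9 120.2  80.5] [-2.2  2.1  4.5]
[-0.77 -0.78 -0.79 -0.81] [575.9 120.2  80.5] [-3.7  1.5  5.7]
```

View pics/crop6.png

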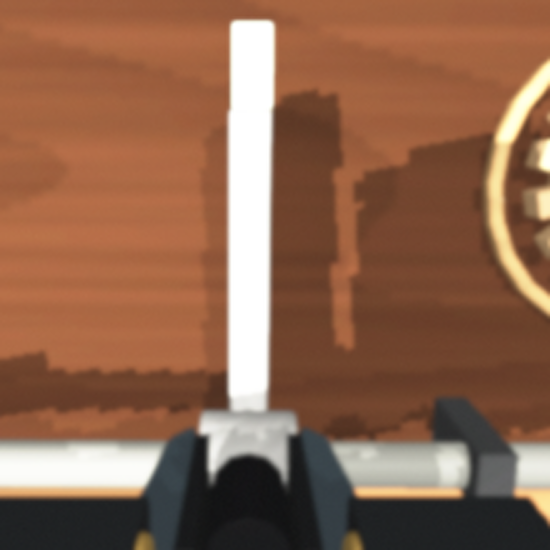

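The arm now lies over the line at (250,200), with about 0.8 mm left to go. Nudge, release, lift, then check.

send_rows(deltas=[[[0,0.0016,0],[0,0,0]],[[0,0,0],[0,0,0]],[[0,0,0],[0,0,0]],[[0,0,0],[0,0,0]]])

```text
time_s: 22.45
ee_pos: [575.8, 119.7, 80.5]
ee_rot: [180.0, 0.0, -5.3]
force: [-2.7, 1.9, 5.9]
gripper_width: 17.6
gripper_force: 15.0
```

send_rows(deltas=[[[0,0,0],[0,0,0]],[[0,0,0],[0,0,0]],[[0,0,0],[0,0,0]],[[0,0,0],[0,0,0]],[[0,0,-0.03],[0,0,0]],[[0,0,-0.06],[0,0,0]],[[0,0,-0.08],[0,0,0]],[[0,0,-0.06],[0,0,0]],[[-0.08,0,0],[0,0,0]],[[0,0,0],[0,0,0]]], grip=0.3)

```text
time_s: 23.45
ee_pos: [532.2, 123.0, 195.9]
ee_rot: [180.0, 0.2, -5.3]
force: [-0.3, 0.1, -0.2]
gripper_width: 63.7
gripper_force: 0.0
```

```bash
python3 - <<'E'
from h import *
e=np.array([np.sin(np.radians(5.36)),np.cos(np.radians(5.36)),0])
c=calibration("wrist"); im=grab_frame("wrist"); s=state(); print(s["ee_pos"],s["force"],s["time_s"])
for l,z in(("stop_grip",40),("band",12)):
  for r in trace("wrist",l)[:2]:print(l,r["p"],np.round(r["bbox"],1))
ct=calibration("top"); t=grab_frame("top")
A=cv2.resize(rect(t,ct,(550,690),(-280,250),18,2),(560,150))
save("chk7.png",np.vstack([im,A])); np.savez("k7.npz",**c); save("wr7.png",im)
print("knob pred top z92",proj(c,[s["ee_pos"]*0+[575.9,119.4,92]]),proj(c,[[575.9,119.4,56]]))
E
```

```text
[534.39808658 123.04136499 195.70293718] [0.98852828 0.5786407  0.09620866] 23.5
stop_grip 0.69 [262.3  61.5  29.6 114. ]
band 0.54 [275.5  39.6  12.3  22.2]
knob pred top z92 [[278.45268805 163.36844099]] [[278.43618799 158.35151897]]
```

View pics/chk7.png

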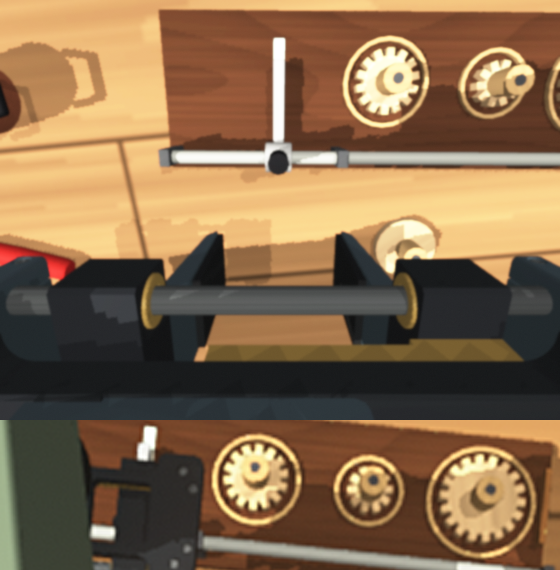

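The collar at (278,158) covers the band and lines up with the board line at (279,60). All three wheels sit in their nests. One last residual check.

```bash
python3 - <<'E'
from h import *
c=dict(np.load("k7.npz")); g=cv2.imread("pics/wr7.png",0).astype(float)
e=np.array([np.sin(np.radians(5.36)),np.cos(np.radians(5.36)),0])
for v in(42,48,54): 
    u=260+np.nonzero(g[v,260:300]>170)[0]; print("line",u.min(),u.max(),((ray(c,u.min()-.5,v,12)+ray(c,u.max()+.5,v,12))@e/2).round(2))
for v in(145,147,149): print(v,g[v,258:300].astype(int))
for v in(158,162,166):
    u=260+np.nonzero(g[v,260:300]<60)[0]; print("knob",u.min(),u.max(),((ray(c,u.min()-.5,v,92)+ray(c,u.max()+.5,v,92))@e/2).round(2))
E
```

```text
line 273 285 172.26
line 273 285 172.25
line 273 284 172.73
145 [ 60  61  60  60  61  66  97 154 195 212 216 214 213 212 212 211 211 209
 207 207 205 205 203 202 198 197 195 191 184 179 175 171 159 124  83  63
  61  61  59  60  60  60]
147 [ 59  58  58  59  59  67 110 174 218 230 233 233 233 233 232 232 231 230
 229 228 226 219 211 207 202 195 192 189 186 186 185 184 169 133  89  66
  63  63  63  63  63  62]
149 [ 61  61  63  66  70  80 132 202 236 243 244 245 244 242 239 234 228 213
 197 185 175 163 164 172 179 185 192 196 198 198 197 193 179 141  95  72
  69  68  68  69  68  67]
knob 271 285 173.05
knob 270 286 173.05
knob 270 286 173.04
```

The collar is within about 0.7 mm of centre. Handing in.

```bash
python3 -c "
from workcell import *
print(job_done())"
```

```text
the job is handed in; nothing more can be done
None
```

All three toothed wheels lie flat, hub up, in the nests of their own size; the collar was then slid over the white band, within about 0.7 mm of centre. I handed the job in at about 23.5 s, with the gripper clear and the smooth wheels untouched.

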